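# Click the kitchen radio's dial to the next preset and press its play key

### The job

Put the kitchen radio on its next preset: turn the big knurled dial with a fingertip clockwise (seen from above) by exactly one click, from the first raised dot to the middle one, and never on to the third. Then press the rectangular key beside the dial fully down and let it spring back up. Do not lift, tip or shove the radio, leave the bowl, the jar and the spoon where they are, and finish with the hand clear.

Things in the scene. Friction and masses are not known exactly. Their poses are not given: they have to be found in the camera images.
- radio: Low white kitchen radio, loose on the shelf on rubber feet, 1.6 kg, 150 mm (x) by 240 mm (y), its flat top 70 mm above its underside; speaker slots on its -x side, a folded aerial along its +x side (82 mm from the origin). Origin: centre of its underside. z up. The dial lies at its +y end, the key at its -y end.
- dial_top (a point): Centre of the flat top face of the dial: a bare metal disc, 90 mm in diameter, with a knurled rim, its top 18 mm above the radio's top. It turns about the vertical axis through this point and does not sink when pressed. A black index line, flush with its face, runs from 19 to 43 mm from the axis. The point and its axes are fixed to the radio and do not turn with the dial.
- dot_middle (a point): The middle one of three small raised black dots on the radio's top around the dial, 57 mm from the dial's axis, in the radio's -x direction from it. The first and the third dot stand 40 degrees either side of it, the third on clockwise.
- dial (a joint): Angle of the dial in rad, growing clockwise seen from above. Sprung detents (clicks) at 0 (index line at the first dot, where it starts), 0.70 (middle dot) and 1.40 (third dot). Leaving the first detent takes about 0.07 N m; let go between about 0.37 and 1.03, it snaps by itself to 0.70; below 0.33 it snaps back to 0.
- key_top (a point): Centre of the top face of the grey rectangular key, 50 mm (radio x) by 34 mm (radio y), 10 mm above the radio's top when up. It goes straight down 5 mm against a spring. The point is fixed to the radio at the height of the unpressed key; it does not go down with it.
- key (a joint): How far the key is pressed down: 0 up to 0.005 m fully down (takes about 5 N); it springs back when let go.
- bowl_mid (a point): Loose matte black ceramic bowl, 120 mm across, 55 mm high, beyond the dial's end of the radio; this point is on its axis, half-way up. Bystander.
- jar_mid (a point): Loose empty clear plastic jar with a white screw top, 68 mm across, 100 mm high, by the key's end of the radio; this point is at its centre. Bystander.
- spoon_mid (a point): Loose stainless slotted spoon, 260 mm long, lying flat across the robot's side of the radio; this point is on its handle, near its middle. Bystander.

How it is judged:
On the way, in this order (a step that is already met when the one before it is completed fails the run):
1. the dial is at the middle dot and let go (value of joint dial between 0.58 and 0.82 rad and contact force between the fingers and radio below 0.3 N), for 0.2 s.
2. the key is pressed fully down (value of joint key above 0.004 m), for 0.05 s.
3. the key is back up (value of joint key below 0.0015 m), for 0.1 s.
At the end, for the whole second after the job is handed in: The dial rests within 0.12 rad of the middle detent (0.70), the key is up (less than 1.5 mm down) after having been pressed at least 4 mm, and the radio stands flat within 30 mm of where it was (value of joint dial between 0.58 and 0.82 rad and velocity of joint dial between -0.05 and 0.05 rad/s and value of joint key below 0.0015 m and height (world z) of radio below 0.005 m and angle between radio's own z axis and vertical below 0.05 rad and linear speed of radio below 0.02 m/s and distance of radio from where it was at the start of the episode below 0.03 m); the robot touches nothing.
It fails at once if the dial is turned past its middle click towards the third (value of joint dial above 1.1 rad).
It fails at once if the key is pressed while the dial is not yet on its new click (value of joint key above 0.004 m and value of joint dial below 0.45 rad).
It fails at once if the radio is lifted, tipped or shoved more than 30 mm (height (world z) of radio above 0.01 m or angle between radio's own z axis and vertical above 0.12 rad or distance of radio from where it was at the start of the episode above 0.03 m).
It fails at once if the bowl, the jar or the spoon is moved more than 30 mm (distance of any of bowl_mid, jar_mid, spoon_mid from where it was at the start of the episode above 0.03 m).
It also fails if it takes over 35 s, if anything falls off the work surface, if the arm or the gripper's body presses on something with over 40 N, if the wrist force passes 120 N, or if a joint passes its speed limit or range.

### The arm

A 6-joint arm with a two-finger parallel gripper is mounted at the origin on the work surface. World frame = base frame: x ahead of the robot, y to its left, z up, the work surface at z = 0. Lengths are in m, angles in rad, forces in N, time in s.
With the tool pointing down it reaches from about 0.35 to 0.775 m from the base axis. Payload 7.3 kg.
Tool frame: the origin (TCP) lies on the centre line of the jaws, within the pads' length; the fingertips stand 11 mm ahead of it and the grasp point (between the pads) lies 8 mm behind it; y points along the fingers, z is the direction in which the jaws open and shut, and the axes are right-handed (so a half turn about y gives the same grasp; the last joint's range is limited). The gripper opens to 92 mm and grips with 3 to 60 N. Pads are 19 mm wide; open, the fingers measure 130 mm over their backs; the gripper's body (75 mm by 190 mm) begins 47 mm behind the grasp point.
Start: joints at [-0.146, 0.342, 1.524, -0, 1.275, -0.146], TCP at [0.525, 0, 0.238] pointing down, gripper open.
Joint ranges: [-2.53, 2.53], [-0.77, 2.02], [0.04, 2.7], [-1, 4.14], [0.28, 2.66], [-3.11, 3.11]. Speed limits (rad/s): [2.57, 2.57, 3.14, 3.14, 3.14, 3.14].

### API

Orientations are given as [roll, pitch, yaw] about the fixed x, y, z axes, in that order (R = Rz(yaw) Ry(pitch) Rx(roll)).
In Python, from cell import robot, cams gives the robot as it stands.
- The arm moves only by the tool apply_moves, never from a script. Its argument "plan" is a list of rows, each a list of 7 numbers: the shift along the tool's x, y, z in m, then the turn, a rotation vector about the tool's x, y, z in degrees, then the gripper command: -1 is fully open, 1 is shut, values between are in proportion. A call has exactly 5 rows; each row is the pose to reach, as a shift and turn from the pose commanded when the call began, along the tool's axes at that moment; what a row does not reach only later rows make up. A row lasts 1/8 s, in which the tool goes at most 62.5 mm and 10.7 degrees, less where a joint would pass 70% of its speed; a pose out of reach is approached as far as the arm can. A call with a gripper value outside its range is refused whole. The fingers move at their own pace and stop on an object; "squeeze" is the grip in N (left out, the last holds). Time passes only in rows, so rows that repeat a pose let the fingers close, or fill a call up. It gives the time, the measured TCP pose, the force and the opening at its end, in the units of the state.
- robot.observe(): the state, without advancing time (a new reading comes with each control period).
- cams.read_camera(name): name is "scene" or "side" or "wrist"; returns the picture (480x640x3 uint8, blue, green, red); there is no depth.
- cams.calibration(name): a dict with "fx", "fy", "cx", "cy" (pixels), "extrinsics" (4x4, takes a point from world to camera coordinates); the wrist camera has in their place "T_tool_cam" (4x4, takes a point from camera to tool coordinates, whose origin is the TCP and whose axes are the tool frame's). Camera axes: x right, y up, looking along -z (the intrinsics and any distortion apply to the point x, -y, -z); pixel columns grow to the right and rows downward; lengths in m; the calibration is good to about 2 mm. The wrist camera is an equidistant fisheye: a pixel r from the principal point sees the ray r / f radians off the axis. A picture is of the moment at which its call begins: read the wrist's pose just before it. calibration takes no time and is no camera call.
- robot.hand_in(): hands the job in, once; it reports no verdict.
The state is a dict: "time": time; "qpos": joint angles; "qvel": joint speeds; "joint_efforts": joint torques, N m; "tool_pos": TCP position; "tool_rot": TCP orientation; "contact_force": force on the tool from outside, world axes, zero at the start; "torque": the same for the moment, N m; "opening": finger opening in m.
Only numpy, scipy, OpenCV 4.12 (cv2) and the standard library are available. Lean on these libraries where they do the work, as an engineer would, in place of code of your own. Each camera call takes 0.05 s, during which the arm holds its last target. There are 200 camera calls.

## Working session

There is one attempt and no reset: what is moved stays moved. The work goes in short steps, Python scripts to look and compute and a tool call to move; the robot and the scene stay as the last step left them, time stands still between calls to the robot, and variables do not carry over. Pictures are saved under pics/ and viewed, about 8 in all and at most 12, crops included, and the job is handed in when it is done.

Besides the shell and the picture viewer there is one more tool, called after "Emit:" as name(argument=value, ...) on one line, values as JSON. apply_moves: Moves the arm, as the interface text tells. Its arguments: {"type":"object","properties":{"plan":{"type":"array","items":{"type":"array","items":{"type":"number"}}},"squeeze":{"type":"number"}},"required":["plan"]}

```bash
ls; mkdir -p pics; python3 - <<'E'
from cell import robot,cams
import cv2
s=robot.observe()
for k in s: print(k,s[k])
for n in ["scene","side","wrist"]:
    cv2.imwrite(f"pics/{n}0.png",cams.read_camera(n)); print(n,cams.calibration(n))
E
```

```text
pics
time 0.0
qpos [-1.46029094e-01  3.42722735e-01  1.52500700e+00  1.63923905e-06
  1.27543582e+00 -1.46014375e-01]
qvel [ 8.41589585e-04  1.01023525e-03  4.34426495e-05 -1.50473846e-03
 -1.02287488e-03 -2.70254100e-04]
joint_efforts [ 7.61924657e-04 -4.31245601e+01 -2.44219762e+01  7.17750052e-02
  5.59406646e-02 -1.04314388e-04]
tool_pos [5.24602621e-01 6.59159249e-05 2.37048460e-01]
tool_rot [-1.57235226e+00  2.30401532e-04 -1.57081170e+00]
contact_force [-0.14754364  0.52403539 -0.12984667]
torque [-0.02117547  0.01075432  0.04915783]
opening 0.0918205780028628
scene {'fx': 599.0376321781212, 'fy': 599.0376321781212, 'cx': 312.59831035007073, 'cy': 242.04924143659593, 'extrinsics': array([[ 0.06819382,  0.99756783, -0.01442296, -0.12406386],
       [-0.8065805 ,  0.0636348 ,  0.58768913,  0.3759826 ],
       [ 0.58717758, -0.02844349,  0.80895826, -1.55114909],
       [ 0.        ,  0.        ,  0.        ,  1.        ]])}
side {'fx': 567.147091089384, 'fy': 567.147091089384, 'cx': 314.3432158176553, 'cy': 242.91335743451435, 'extrinsics': array([[-0.86206671, -0.50643453,  0.01910647,  0.50291733],
       [ 0.32563512, -0.52462893,  0.78659154, -0.19154234],
       [-0.38833331,  0.68431612,  0.617178  , -1.01654164],
       [ 0.        ,  0.        ,  0.        ,  1.        ]])}
wrist {'fx': 371.64829954431775, 'fy': 371.64829954431775, 'cx': 321.7037004594507, 'cy': 241.25649853397385, 'T_tool_cam': array([[-1.10784246e-03, -9.67303341e-01, -2.53619831e-01,
        -6.86670520e-02],
       [-3.49217806e-04,  2.53620345e-01, -9.67303778e-01,
        -1.47401025e-01],
       [ 9.99999325e-01, -9.83051638e-04, -6.18770938e-04,
        -1.20036441e-04],
       [ 0.00000000e+00,  0.00000000e+00,  0.00000000e+00,
         1.00000000e+00]])}
```

View pics/scene0.png

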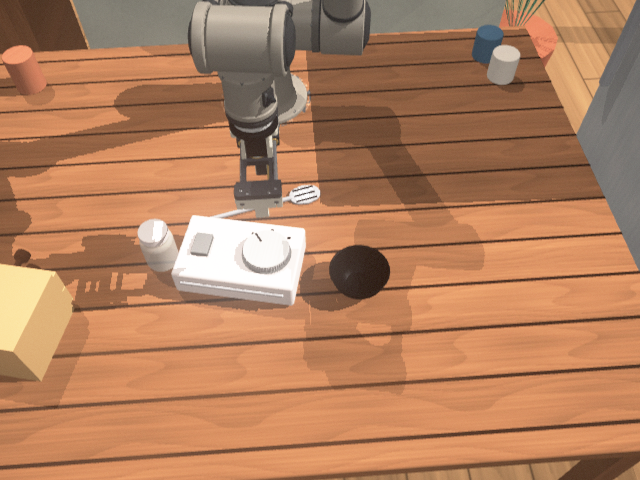

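View pics/side0.png

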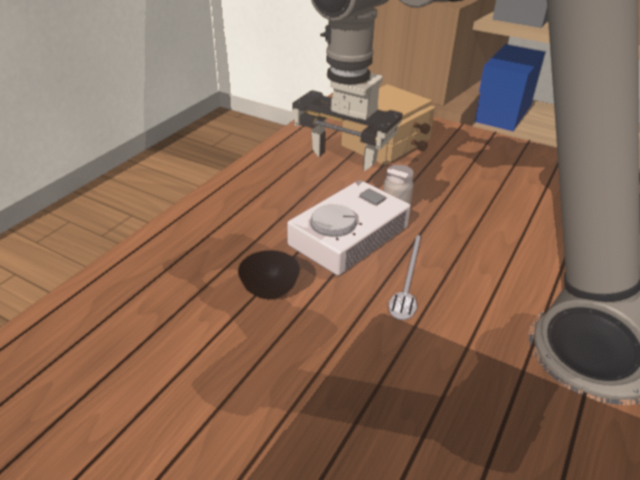

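View pics/wrist0.png

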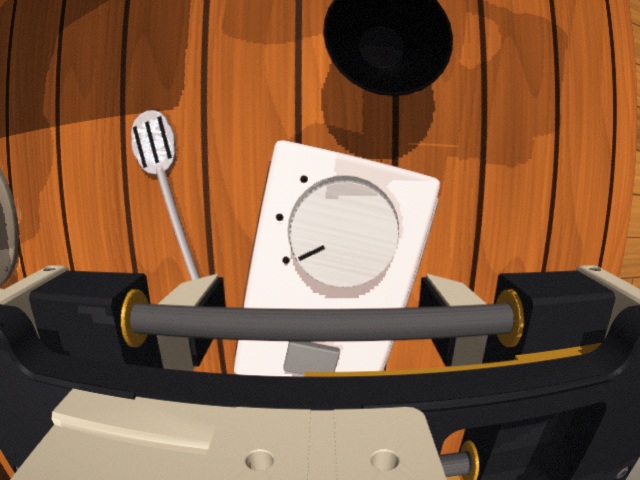

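The scene and side views show the radio turned slightly clockwise, with the bowl beyond the dial and the jar at the key end. In the wrist view the dial's centre is near (344,232), the dots are at (286,261), (279,217) and (304,179), the key is near (312,357), and the index line points at the first dot. Next I'll triangulate these.

```bash
cat > h.py <<'E'
import numpy as np, cv2
from scipy.spatial.transform import Rotation as R
from cell import robot,cams
def toolT(s):
    T=np.eye(4);T[:3,:3]=R.from_euler('xyz',s['tool_rot']).as_matrix();T[:3,3]=s['tool_pos'];return T
def onplane(o,d,z): return o+d*((z-o[2])/d[2])
def wrist(s,u,v,z):
    c=cams.calibration('wrist');T=toolT(s)@c['T_tool_cam']
    x,y=(u-c['cx'])/c['fx'],(v-c['cy'])/c['fy'];r=np.hypot(x,y)
    d=np.array([x/r*np.sin(r),-y/r*np.sin(r),-np.cos(r)])
    return onplane(T[:3,3],T[:3,:3]@d,z)
def fixed(n,u,v,z):
    c=cams.calibration(n);T=np.linalg.inv(c['extrinsics'])
    d=np.array([(u-c['cx'])/c['fx'],-(v-c['cy'])/c['fy'],-1])
    return onplane(T[:3,3],T[:3,:3]@d,z)
E
python3 - <<'E'
from h import *
s=robot.observe()
w=lambda u,v,z:wrist(s,u,v,z)[:2].round(4)
E=[w(*p,.088) for p in [(289,232),(399,232),(344,176),(344,288)]]
print('dial edges',E)
D=np.array([(E[0][0]+E[1][0])/2,(E[2][1]+E[3][1])/2]);print('dial',D)
for p in [(286,261),(279,217),(304,179)]:
    q=w(*p,.071);print('dot',q,np.hypot(*(q-D)),np.degrees(np.arctan2(*(q-D)[::-1])))
print('key',w(312,358,.08)); 
print('corners',w(280,142,.07),w(438,183,.07))
print('scene dial',fixed('scene',267,249,.088),'key',fixed('scene',203,244,.08))
print('side dial',fixed('side',334,219,.088),'key',fixed('side',373,197,.08))
i=cv2.imread('pics/scene0.png')[180:320,130:330]
j=cv2.imread('pics/wrist0.png')[160:390,220:450]
cv2.imwrite('pics/c1.png',np.hstack([cv2.resize(i,(400,280),interpolation=3),cv2.copyMakeBorder(cv2.resize(j,(400,400),interpolation=3),0,0,0,0,0)[:280]]) if 0 else cv2.resize(i,(800,560),interpolation=cv2.INTER_CUBIC))
E
```

```text
dial edges [array([ 0.4977, -0.0012]), array([ 0.5889, -0.001 ]), array([0.5423, 0.0448]), array([ 0.5438, -0.0505])]
dial [ 0.5433  -0.00285]
dot [ 0.4929 -0.0317] 0.05807307896090924 -150.21228760717113
dot [0.4877 0.0081] 0.05666800243523675 168.85861319861317
dot [0.5096 0.0408] 0.055145376052757114 127.66994992765164
key [ 0.5154 -0.1268]
corners [0.4895 0.0724] [0.6263 0.0391]
scene dial [ 5.46919112e-01 -1.72170059e-04  8.80000000e-02] key [ 0.51924743 -0.12601422  0.08      ]
side dial [0.53529661 0.00535021 0.088     ] key [ 0.5075178  -0.12275738  0.08      ]
```

View pics/c1.png

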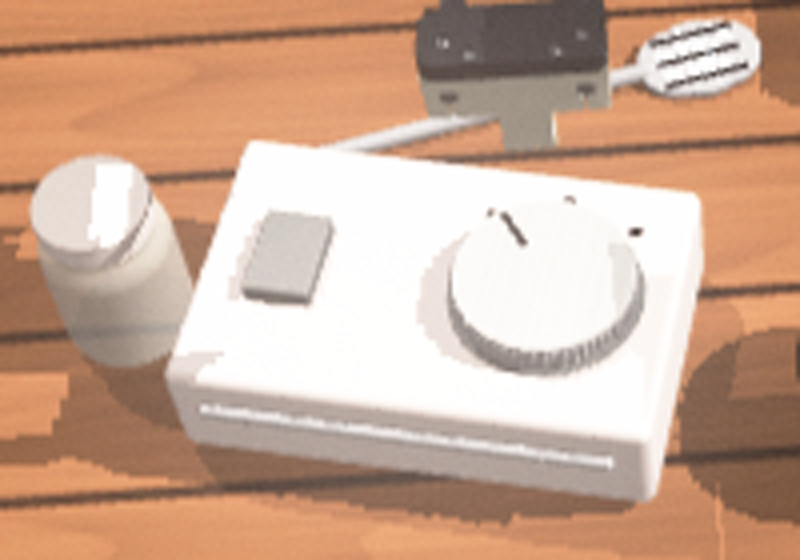

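The three views agree within about 6 mm: dial (0.543,-0.001), key (0.516,-0.125), yaw about -13°. The dots come out 55–58 mm from the axis (57 expected). I'll close the gripper and move to just above the dial's inner (key-side) face.

Emit:
apply_moves(plan=[[0.01, 0, 0.01, 0, 0, 0, 1], [0.03, 0.03, 0.023, 0, 0, 0, 1], [0.03, 0.07, 0.023, 0, 0, 0, 1], [0.03, 0.105, 0.023, 0, 0, 0, 1], [0.03, 0.12, 0.023, 0, 0, 0, 1]], squeeze=20)

```text
time: 0.78
tool_pos: [0.5475, -0.0305, 0.1157]
tool_rot: [-1.574, 0.0, -1.571]
contact_force: [-0.2, 0.2, 0.7]
opening: 0.0465
```

```bash
python3 - <<'E'
from h import *
s=robot.observe();print(s['tool_pos'],s['contact_force'],s['torque'],s['opening'],s['time'])
a=cams.read_camera('wrist');b=cams.read_camera('scene')[150:330,130:370]
cv2.imwrite('pics/w1.png',a[100:]);cv2.imwrite('pics/s1.png',cv2.resize(b,(800,600),interpolation=cv2.INTER_CUBIC))
E
```

```text
[ 0.54750836 -0.03047387  0.11567021] [-0.20602014  0.18446973  0.65664582] [ 0.01483586 -0.03050087  0.00976865] 0.04649640629328572 0.775
```

View pics/w1.png

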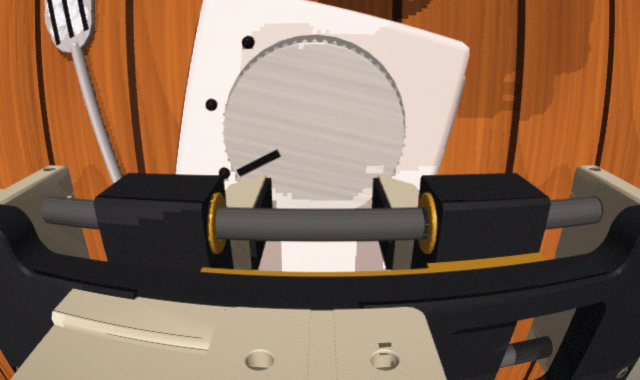

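The fingers are only half shut, with the dial's face at columns 223–405 and rows 136 up to about 320. I'll let them close fully and then lower.

Emit:
apply_moves(plan=[[0, 0, 0, 0, 0, 0, 1], [0, 0, 0, 0, 0, 0, 1], [0, 0.004, 0, 0, 0, 0, 1], [0, 0.008, 0, 0, 0, 0, 1], [0, 0.011, 0, 0, 0, 0, 1]])

```text
time: 1.5
tool_pos: [0.5479, -0.0299, 0.1064]
tool_rot: [-1.571, 0.0, -1.571]
contact_force: [-0.4, 0.1, 0.8]
opening: 0.0007
```

```bash
python3 - <<'E'
from h import *
s=dict(tool_pos=[0.54750836,-0.03047387,0.11567021],tool_rot=[-1.574,0,-1.571])
w=lambda u,v,z:wrist(s,u,v,z)[:2].round(4)
print([w(*p,.088) for p in [(223,226),(405,226),(314,138)]])
print([w(*p,.071) for p in [(224,273),(211,204),(248,142)]])
s=robot.observe();print(s['tool_pos'],s['contact_force'],s['opening'])
E
```

```text
[array([0.4986, 0.    ]), array([5.882e-01, 1.000e-04]), array([0.5438, 0.0419])]
[array([ 0.4925, -0.0307]), array([0.4877, 0.0085]), array([0.5092, 0.0409])]
[ 0.54791729 -0.02993101  0.10643388] [-0.44405298  0.07025942  0.79476375] 0.0007166361953644708
```

Emit:
apply_moves(plan=[[0, 0.004, 0, 0, 0, 0, 1], [0, 0.006, 0, 0, 0, 0, 1], [0, 0.007, 0, 0, 0, 0, 1], [0, 0.008, 0, 0, 0, 0, 1], [0, 0.008, 0, 0, 0, 0, 1]])

```text
time: 2.12
tool_pos: [0.5483, -0.03, 0.0992]
tool_rot: [-1.57, -0.0, -1.571]
contact_force: [-1.4, -0.3, 4.2]
opening: 0.0005
```

Emit:
apply_moves(plan=[[0, 0.001, 0, 0, 0, 0, 1], [0, 0.001, 0, 0, 0, 0, 1], [0, 0.001, 0, 0, 0, 0, 1], [0, 0.001, 0, 0, 0, 0, 1], [0, 0.001, 0, 0, 0, 0, 1]])

```text
time: 2.75
tool_pos: [0.5486, -0.0299, 0.0991]
tool_rot: [-1.569, -0.0, -1.571]
contact_force: [-1.9, 0.6, 10.4]
opening: 0.0005
```

Emit:
apply_moves(plan=[[0.0005, 0.0007, -0.004, 0, 8, 0, 1], [0.0003, 0.0007, -0.008, 0, 16, 0, 1], [-0.0003, 0.0007, -0.012, 0, 24, 0, 1], [-0.0016, 0.0007, -0.0157, 0, 32, 0, 1], [-0.0033, 0.0007, -0.0193, 0, 40, 0, 1]])

```text
time: 3.38
tool_pos: [0.5309, -0.0274, 0.0991]
tool_rot: [-1.565, 0.003, -2.274]
contact_force: [2.0, -1.7, 10.2]
opening: 0.0006
```

```bash
python3 - <<'E'
from h import *
s=robot.observe();print(s['tool_pos'],s['tool_rot'],s['contact_force'])
a=cams.read_camera('wrist')
cv2.imwrite('pics/w2.png',a)
E
```

```text
[ 0.53089312 -0.02741488  0.09911079] [-1.5648872   0.00280371 -2.27363683] [ 1.98239775 -1.68067104 10.24826779]
```

View pics/w2.png

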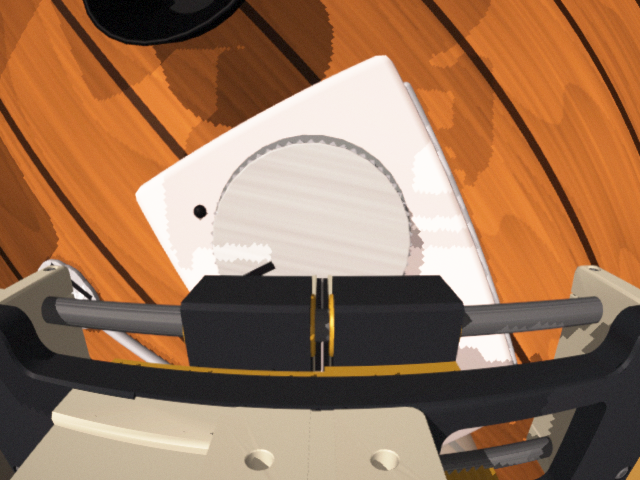

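The index line keeps the same direction in the hand's view, from (245,275) to (272,265), so the dial has turned about 40° with the hand. I'll lift and check it against the dots.

Emit:
apply_moves(plan=[[0, -0.004, 0, 0, 0, 0, 1], [0, -0.015, 0, 0, 0, 0, 1], [0, -0.04, 0, 0, -10, 0, 1], [0, -0.07, 0, 0, -20, 0, 1], [0, -0.07, 0, 0, -28, 0, 1]])

```text
time: 4.05
tool_pos: [0.53, -0.0269, 0.1697]
tool_rot: [-1.566, 0.0, -1.775]
contact_force: [0.3, -0.4, -1.5]
opening: 0.0005
```

```bash
python3 - <<'E'
from h import *
s=robot.observe();print(list(s['tool_pos']),list(s['tool_rot']),s['contact_force'])
a=cams.read_camera('wrist')
cv2.imwrite('pics/w3.png',a)
E
```

```text
[np.float64(0.5300223694262104), np.float64(-0.026885367499075184), np.float64(0.16974161449432495)] [np.float64(-1.5660043977126488), np.float64(6.0744695496106615e-05), np.float64(-1.7748139305494304)] [ 0.3412942  -0.39563587 -1.53809527]
```

View pics/w3.png

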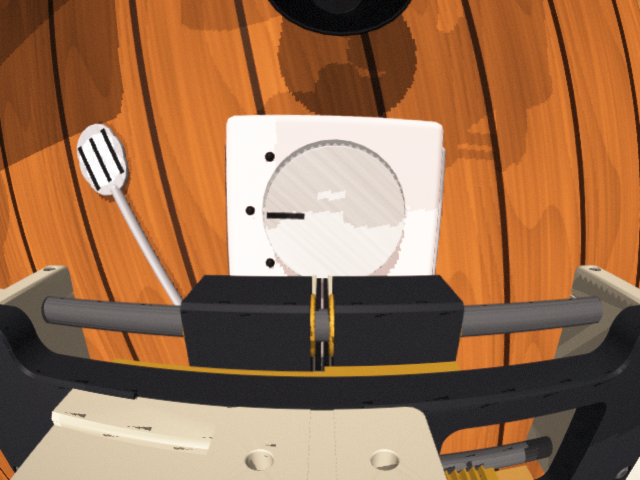

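The dial is at the middle dot: the index line (267–304, row 215) points at the dot at (250,211). Next I'll work out the key's position from this closer view and the scene view.

```bash
python3 - <<'E'
from h import *
s=robot.observe()
w=lambda u,v,z:wrist(s,u,v,z)[:2]
D=(w(264,211,.088)+w(405,211,.088))/2
d=[w(*p,.071) for p in [(270,157),(250,211),(270,263)]]
yaw=np.arctan2(*(d[2]-d[0])[::-1])+np.pi/2
print(D,d,np.degrees(yaw), [np.hypot(*(q-D)) for q in d])
a=cams.read_camera('scene')[180:320,130:330]
cv2.imwrite('pics/s2.png',cv2.resize(a,(800,560),interpolation=cv2.INTER_CUBIC))
K=D+0.127*np.array([np.sin(yaw),-np.cos(yaw)]);print(K)
T=toolT(s);print((T[:3,:3].T@(np.r_[.5165,-.1255,.115]-T[:3,3])).round(4))
E
```

```text
[ 5.43088358e-01 -3.80646460e-04] [array([0.50819775, 0.04042898]), array([0.48687449, 0.00787479]), array([ 0.49185213, -0.03069574])] -12.94277346930426 [np.float64(0.053691522638259166), np.float64(0.05681682504062054), np.float64(0.0595328165065572)]
[ 0.51464318 -0.12415412]
[0.0993 0.0536 0.0069]
```

View pics/s2.png

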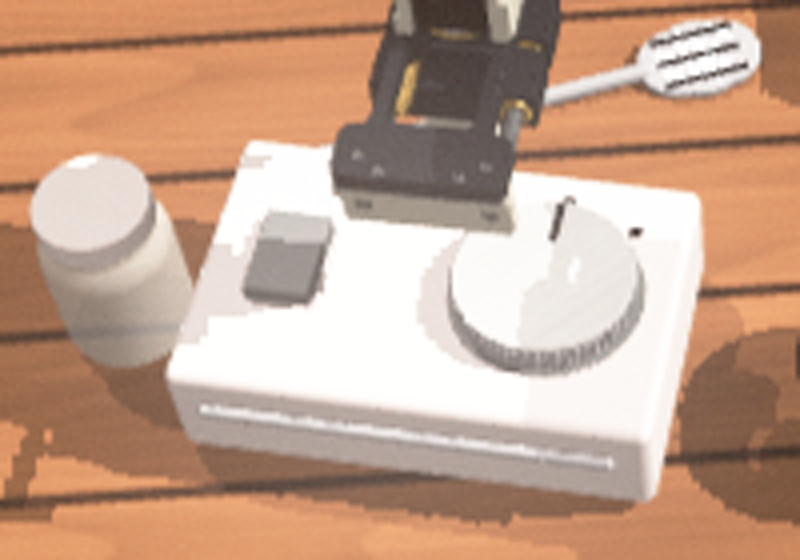

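The radio hasn't moved, the key's top is at (288,256) in this crop as before, and the jar is untouched. I'll move over the key.

Emit:
apply_moves(plan=[[0.05, 0, 0.003, 0, 0, 0, 1], [0.098, 0.015, 0.007, 0, 0, 0, 1], [0.098, 0.045, 0.007, 0, 0, 0, 1], [0.098, 0.06, 0.007, 0, 0, 0, 1], [0.098, 0.0635, 0.007, 0, 0, 0, 1]])

```text
time: 4.78
tool_pos: [0.5147, -0.1234, 0.1026]
tool_rot: [-1.573, 0.0, -1.781]
contact_force: [-0.6, -0.7, -0.2]
opening: 0.0005
```

Emit:
apply_moves(plan=[[0, 0, 0, 0, 0, 0, 1], [0, 0.003, 0, 0, 0, 0, 1], [0, 0.007, 0, 0, 0, 0, 1], [0, 0.012, 0, 0, 0, 0, 1], [0, 0.015, 0, 0, 0, 0, 1]])

```text
time: 5.4
tool_pos: [0.5153, -0.1239, 0.0884]
tool_rot: [-1.571, 0.0, -1.78]
contact_force: [-0.8, 1.2, 3.9]
opening: 0.0006
```

Emit:
apply_moves(plan=[[0, 0.002, 0, 0, 0, 0, 1], [0, 0.003, 0, 0, 0, 0, 1], [0, 0.004, 0, 0, 0, 0, 1], [0, 0.004, 0, 0, 0, 0, 1], [0, 0.004, 0, 0, 0, 0, 1]])

```text
time: 6.02
tool_pos: [0.5153, -0.124, 0.086]
tool_rot: [-1.57, -0.0, -1.78]
contact_force: [-2.9, 1.7, 13.7]
opening: 0.0004
```

The key stopped 5 mm down (TCP 0.086) at about 14 N, so it is at its stop. I'll lift clear.

Emit:
apply_moves(plan=[[0, -0.004, 0, 0, 0, 0, 1], [0, -0.012, 0, 0, 0, 0, 1], [0, -0.04, 0, 0, 0, 0, 1], [0, -0.09, 0, 0, 0, 0, 1], [0, -0.13, 0, 0, 0, 0, 1]])

```text
time: 6.65
tool_pos: [0.5152, -0.1241, 0.2163]
tool_rot: [-1.57, -0.0, -1.78]
contact_force: [0.1, -0.2, -0.3]
opening: 0.0007
```

Emit:
apply_moves(plan=[[0, 0, -0.03, 0, 0, 0, 1], [0, 0, -0.06, 0, 0, 0, 1], [0, 0, -0.06, 0, 0, 0, 1], [0, 0, -0.06, 0, 0, 0, 1], [0, 0, -0.06, 0, 0, 0, 1]])

```text
time: 7.28
tool_pos: [0.4572, -0.1118, 0.2144]
tool_rot: [-1.571, -0.0, -1.78]
contact_force: [0.6, -0.1, 1.2]
opening: 0.0007
```

```bash
python3 - <<'E'
from h import *
s=robot.observe();print(s['tool_pos'],s['contact_force'],s['time'])
a=cams.read_camera('scene')[150:330,130:370];b=cams.read_camera('wrist')
cv2.imwrite('pics/end.png',np.vstack([cv2.resize(a,(400,300),interpolation=2),cv2.resize(b,(400,300),interpolation=3)]))
E
```

```text
[ 0.45716319 -0.11176319  0.21444406] [ 0.58026483 -0.05887716  1.21406809] 7.275
```

View pics/end.png

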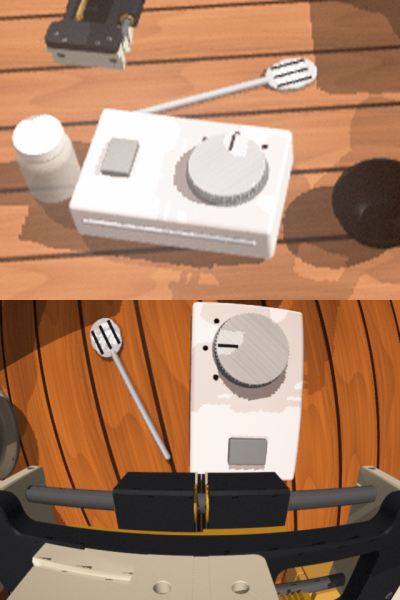

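The index line (230,346) points at the middle dot (206,347). The key is up, the radio and bystanders are in place, and the hand is clear, so I'll hand in.

```bash
python3 -c "
from cell import robot
print(robot.hand_in())"
```

```text
the job is handed in; nothing more can be done
None
```

The radio is on its next preset, and I handed the job in at about 7.4 s with no verdict reported. I pressed the closed fingertips on the dial's face with about 10 N, swept 40° clockwise and lifted off. Then I pressed the key to its stop and moved the hand clear.

**Dial:** after release, and again at the end, the index line points at the middle dot.

**Key:** the TCP stopped at 0.086 m with about 14 N. That is 5 mm below where it should first touch the key, so the key was fully down. In the last picture it looks back up. I judged that by eye, since there is no direct reading of the joint.

**Surroundings:** I saw no movement of the radio, bowl, jar or spoon in the last pictures. The last reading was 0.6–1.2 N with the hand in free air, about the size of the sensor's offset.

**Disagreement:** the side camera put the dial and key about 6–10 mm from where the wrist and scene cameras did. I used the wrist and scene positions, and the contact heights then matched the given sizes.

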